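# Clamp a mainboard in the repair fixture

### The job

On the repair fixture, first push the loose mainboard along its channel with a fingertip until it is fully home against the end stop; then push the two swinging clamp arms round with a fingertip, in either order, so that the thumbscrew at the end of each arm stands centred over the round copper pad on its own side of the board. Push lightly and only push: do not pinch or lift anything, and leave all the other loose things where they are.

Things in the scene. Friction and masses are not known exactly. Their poses are not given: they have to be found in the camera images.
- fixture: fixed aluminium plate 230 x 290 x 12 mm flat on the desk; origin at the centre of its underside; x runs along the board channel to the end stop (away from the robot), y left, z up. Black channel rails: inner faces at y +-52 mm, 9 mm above the plate, x -83 to +72 mm. Black end stop across it: face at x +70 mm, 14 mm above the plate. A steel clamp arm pivots on each side.
- board: loose mainboard 100 x 100 x 4 mm, 0.3 kg, flat on the plate in the channel, 2 mm play at each side; axes parallel to the fixture's, origin at the centre of its underside. Starts 20 to 45 mm short of the stop; home, its origin is at fixture x 20 mm. Midway along its rear edge, flush with it, a steel port block 16 x 40 mm; near its centre a finned cooler 36 x 36 mm; both 12 mm high.
- port_back (a point): middle of the rear face of the board's port block, 10 mm above the board's underside (so 22 mm above the desk): push here towards the stop. Nothing stands on the plate behind it; the port block's top is 28 mm above the desk.
- left_arm: steel clamp arm left (+y) of the channel, turning about a vertical pivot; origin on the pivot axis, 22 mm above the desk, at fixture x 0, y +105 mm; its x axis points along the arm to the thumbscrew. Flat bar 14 mm wide, 22 to 32 mm above the desk, 6 mm clear of the board; pivot cap radius 12, up to 36 mm. Friction of about 1 N at the thumbscrew keeps it where it is left.
- left_knob (a point): middle of the head of the dark upright thumbscrew on the free end of the left arm, on its axis, 67 mm from the pivot, 47 mm above the desk; head of radius 11 mm, 35 to 60 mm above the desk: push on its side. The arm starts pointing along the fixture's +x, within 0.5 rad; turn it clockwise (from above) 0.95 to 1.75 rad. No stop at the pad; it can go 0.75 rad too far.
- right_arm: the same arm right (-y) of the channel; origin on the pivot axis, 22 mm above the desk, at fixture x +20, y -105 mm; its x axis points along the arm to the thumbscrew. A finger whose lower end stays above 36 mm passes over arms, pivot caps, rails, port block and cooler.
- right_knob (a point): the same point of the right arm's thumbscrew. This arm starts pointing along the fixture's -x (to the robot), 0.2 rad clockwise to 0.7 rad counter-clockwise of it; turn it clockwise (from above) 1.6 to 2.5 rad. No stop at the pad; it can go 0.8 rad too far.
- left_pad (a point): centre of the round copper pad, 24 mm across, on the board's upper face on the left (+y) side; at x -12, y +39 mm in the board's frame.
- right_pad (a point): centre of the round copper pad, 24 mm across, on the board's upper face on the right (-y) side; at x +15, y -39 mm in the board's frame.
- screw_jar: loose bystander, to be left where it stands: small pale screw jar, radius 15, 32 mm high, standing on the fixture plate at its rear left corner; origin under its centre.
- standoff: loose bystander, to be left where it stands: brass standoff, radius 8, 28 mm high, standing on the fixture plate at its far right corner; origin under its centre.
- screwdriver: loose bystander, to be left where it stands: screwdriver 170 mm long lying on the desk.
- drive: loose bystander, to be left where it stands: flat metal disk drive, 100 x 70 x 9.5 mm, on the desk.
- mug: loose bystander, to be left where it stands: white mug, rim radius 41, 95 mm high, on the desk.
- cleaner: loose bystander, to be left where it stands: white bottle, radius 27, 130 mm high, on the desk.
- tape: loose bystander, to be left where it stands: flat roll of tape, radius 45, 20 mm high, on the desk.
Mind the look-alikes: they are no part of the job. What is meant by the board is not red, and is the smaller of those in its own colour.

How it is judged:
By the outcome, as a careful person would: the job done as asked, in the order asked, and still so for the second after the job is handed in, with the robot touching nothing.
It also fails if it takes over 56 s, if anything falls off the work surface, if the arm or the gripper's body presses on something with over 40 N, if the wrist force passes 120 N, or if a joint passes its speed limit or range.

### The arm

A 6-joint arm with a two-finger parallel gripper is mounted at the origin on the work surface. World frame = base frame: x ahead of the robot, y to its left, z up, the work surface at z = 0. Lengths are in m, angles in rad, forces in N, time in s.
With the tool pointing down it reaches from about 0.375 to 0.825 m from the base axis. Payload 5.5 kg.
Tool frame: the origin (TCP) lies between the finger pads; the fingertips stand 8 mm ahead of it and the grasp point (between the pads) lies 11 mm behind it (env.finger_overhang is the distance from the TCP to the fingertips, in m); z points along the fingers, x is the direction in which the jaws open and shut, and the axes are right-handed (so a half turn about z gives the same grasp; the last joint's range is limited). The gripper opens to 85 mm and grips with 20 to 120 N. Pads are 22 mm wide; open, the fingers measure 114 mm over their backs; the gripper's body (76 mm by 85 mm) begins 54 mm behind the grasp point. The pads swing forward as they close: fully open they stand 13 mm farther back than shut.
Start: joints at [1.301, 0.314, -0.047, 1.21, 0, 1.571], TCP at [0.16, 0.578, 0.239] pointing down, gripper open.
Joint ranges: [-2.67, 2.67], [-0.69, 1.73], [-1.03, 1.25], [-2.08, 2.16], [-1.42, 1.45], [-3.14, 3.14]. Speed limits (rad/s): [2.39, 2.39, 3.01, 3.14, 3.14, 3.14].

### API

Orientations are given as a 3x3 rotation matrix whose columns are the frame's x, y, z axes.
In Python, from bench import observe, imaging, env gives the robot as it stands.
- The arm moves only by the tool apply_moves, never from a script. Its arguments are lists of equal length, an entry for each row: "xyz": the shift along the tool's x, y, z in cm, a list of three; "rotation": the turn, a rotation vector about the tool's x, y, z in degrees, a list of three; "fingers": the closure in counts, from 0 (fully open) to 255 (shut). In form: {"xyz": [[dx, dy, dz], ...], "rotation": [[wx, wy, wz], ...], "fingers": [fingers, ...]}. A call has 1 to 12 rows; each row is the pose to reach, as a shift and turn from the pose commanded when the call began, along the tool's axes at that moment; what a row does not reach only later rows make up. A row lasts 1/8 s, in which the tool goes at most 62.5 mm and 10.7 degrees, less where a joint would pass 70% of its speed; a pose out of reach is approached as far as the arm can. A call with a gripper value outside its range is refused whole. The fingers move at their own pace and stop on an object; "grip_force" is the grip in N (left out, the last holds). Time passes only in rows, so rows that repeat a pose let the fingers close. It gives the time, the measured TCP pose, the force and the opening at its end, in the units of the state.
- observe(): the state, without advancing time (a new reading comes with each control period).
- imaging.snapshot(name): name is "side" or "top"; returns the picture (480x640x3 uint8, blue, green, red); there is no depth.
- imaging.get_calibration(name): a dict with "vfov" (degrees; the focal length in pixels is half the picture's height over the tangent of half this angle, whatever the lens; pixels are square), "cx", "cy" (the principal point, pixels), "dist" ([k1, k2, p1, p2, k3] as OpenCV has them; the pictures are not rectified), "rvec" (rotation vector, rad) and "tvec" (3), from world to camera coordinates, as OpenCV has them. Camera axes: x right, y down, z forward; pixel columns grow to the right and rows downward; lengths in m; the calibration is good to about 2 mm. A picture is of the moment at which its call begins. get_calibration takes no time and is no camera call.
- env.job_done(): hands the job in, once; it reports no verdict.
The state is a dict: "time": time; "qpos": joint angles; "joint_vel": joint speeds; "joint_torque": joint torques, N m; "tcp_pos": TCP position; "eef_rot": TCP orientation; "force": force on the tool from outside, world axes, zero at the start; "wrist_torque": the same for the moment, N m; "width": opening from 0.0 (shut) to 1.0 (fully open).
Only numpy, scipy, OpenCV 4.12 (cv2) and the standard library are available. Lean on these libraries where they do the work, as an engineer would, in place of code of your own. Each camera call takes 0.05 s, during which the arm holds its last target. There are 200 camera calls.

## Working session

There is one attempt and no reset: what is moved stays moved. The work goes in short steps, Python scripts to look and compute and a tool call to move; the robot and the scene stay as the last step left them, time stands still between calls to the robot, and variables do not carry over. Pictures are saved under pics/ and viewed, about 8 in all and at most 12, crops included, and the job is handed in when it is done.

Besides the shell and the picture viewer there is one more tool, called after "Request:" as name(argument=value, ...) on one line, values as JSON. apply_moves: Moves the arm, as the interface text tells. Its arguments: {"type":"object","properties":{"xyz":{"type":"array","items":{"type":"array","items":{"type":"number"}}},"rotation":{"type":"array","items":{"type":"array","items":{"type":"number"}}},"fingers":{"type":"array","items":{"type":"number"}},"grip_force":{"type":"number"}},"required":["xyz","rotation","fingers"]}

```bash
mkdir -p pics; ls; python3 - <<'E'
from bench import observe, imaging, env
import cv2
for n in("top","side"):
    cv2.imwrite(f"pics/{n}0.png",imaging.snapshot(n)); print(imaging.get_calibration(n))
s=observe();print(s,env.finger_overhang)
E
```

```text
pics
{'vfov': 42.951259317205775, 'cx': 331.2360968086273, 'cy': 236.69750954813995, 'dist': array([-0.13587533,  0.        ,  0.        ,  0.        ,  0.        ]), 'rvec': array([ 2.1455216 , -2.20196221,  0.10476256]), 'tvec': array([0.01506005, 0.49880352, 1.290271  ])}
{'vfov': 53.93546970868809, 'cx': 314.7190471110065, 'cy': 241.32915880569234, 'dist': array([-0.01461193,  0.        ,  0.        ,  0.        ,  0.        ]), 'rvec': array([ 0.2916269 , -2.82597914,  1.16190895]), 'tvec': array([0.47903768, 0.10562407, 1.03366586])}
{'time': 0.1, 'qpos': array([ 1.30098162e+00,  3.14174576e-01, -4.79817043e-02,  1.21018046e+00,
       -1.32463522e-05,  1.57076671e+00]), 'joint_vel': array([-0.00092625, -0.00171673,  0.002108  , -0.00117044, -0.00068433,
        0.00094398]), 'joint_torque': array([-9.68353334e-05, -5.40766311e+01,  3.40541053e+01,  1.11817496e-02,
        9.18529935e-06,  3.78629096e-06]), 'tcp_pos': array([0.15980202, 0.57780721, 0.23850806]), 'eef_rot': array([[ 2.66523991e-01,  9.63828203e-01, -3.97834441e-04],
       [ 9.63827054e-01, -2.66524288e-01, -1.48821242e-03],
       [-1.54041364e-03,  1.32007159e-05, -9.99998813e-01]]), 'force': array([-0.3199532 ,  0.03931651, -0.39355018]), 'wrist_torque': array([-0.03491896,  0.02007915,  0.0369167 ]), 'width': 1.0006782990700809} 0.008
```

View pics/top0.png

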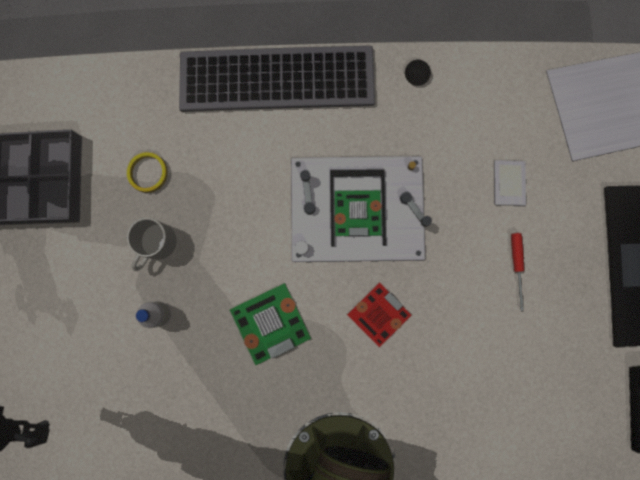

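View pics/side0.png

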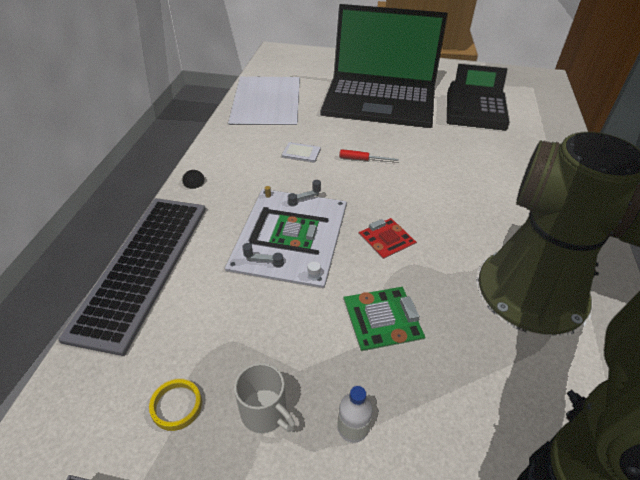

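The top view shows the fixture centred near (358,208). The left arm's pivot is about (310,210) with its knob at (305,175). The right pivot is about (406,198) with its knob at (427,222). The green board in the channel sits near (358,213). Next I'll measure these.

```bash
cat > h.py <<'E'
import numpy as np, cv2
from bench import observe, imaging, env
C={}
for n in("top","side"):
    c=imaging.get_calibration(n); f=240/np.tan(np.radians(c["vfov"])/2)
    K=np.array([[f,0,c["cx"]],[0,f,c["cy"]],[0,0,1]]); C[n]=(K,np.array(c["dist"]),np.array(c["rvec"]),np.array(c["tvec"]),cv2.Rodrigues(np.array(c["rvec"]))[0])
def cast(n,px,z):
    K,d,r,t,R=C[n]; p=cv2.undistortPoints(np.array(px,float).reshape(-1,1,2),K,d)[:,0]
    v=np.c_[p,np.ones(len(p))]@R; o=-R.T@t
    return o+v*((z-o[2])/v[:,2])[:,None]
def proj(n,P):
    K,d,r,t,R=C[n]; return cv2.projectPoints(np.array(P,float).reshape(-1,1,3),r,t,K,d)[0][:,0]
def tri(pt,ps):
    A=[];b=[]
    for n,px in(("top",pt),("side",ps)):
        K,d,r,t,R=C[n]; p=cv2.undistortPoints(np.array(px,float).reshape(1,1,2),K,d)[0,0]
        for i in(0,1): A.append(R[i]-p[i]*R[2]); b.append(p[i]*t[2]-t[i])
    return np.linalg.lstsq(np.array(A),np.array(b),rcond=None)[0]
E
cat > m.py <<'E'
from h import *
# plate: bright, low saturation & bluish compared with desk
ims={n:cv2.imread(f"pics/{n}0.png") for n in("top","side")}
for n,(x0,x1,y0,y1) in {"top":(280,435,145,270),"side":(215,360,180,295)}.items():
    im=ims[n]; b,g,r=[im[...,i].astype(int) for i in range(3)]
    m=((b-r>-2)&(g>110)).astype(np.uint8)*255
    k=np.zeros_like(m);k[y0:y1,x0:x1]=m[y0:y1,x0:x1]
    k=cv2.morphologyEx(k,cv2.MORPH_OPEN,np.ones((3,3)))
    cs=max(cv2.findContours(k,0,2)[0],key=cv2.contourArea); hull=cv2.convexHull(cs)
    w=cast(n,hull[:,0],.012)[:,:2].astype(np.float32)
    print(n,cv2.contourArea(hull),cv2.minAreaRect(w), np.round(cv2.boxPoints(cv2.minAreaRect(w)),4).tolist())
    cv2.imwrite(f"pics/crop_{n}.png",cv2.resize(im[y0:y1,x0:x1],None,fx=4.5,fy=4.5,interpolation=cv2.INTER_CUBIC))
E
python3 m.py; python3 -c "
import cv2,numpy as np
a=cv2.imread('pics/crop_top.png');cv2.imwrite('pics/c1.png',a)"
```

```text
top 637.0 ((0.6027477383613586, -0.16462582349777222), (0.06700807809829712, 0.06949988752603531), 0.09408999234437943) [[0.5691999793052673, -0.1298999935388565], [0.5692999958992004, -0.19939999282360077], [0.6363000273704529, -0.19930000603199005], [0.6362000107765198, -0.1298000067472458]]
side 8244.0 ((0.5617133975028992, -0.05049215257167816), (0.29623058438301086, 0.23020610213279724), 89.25852966308594) [[0.4447000026702881, -0.19709999859333038], [0.6748999953269958, -0.20010000467300415], [0.6786999702453613, 0.09610000252723694], [0.44850000739097595, 0.09910000115633011]]
```

View pics/crop_top.png

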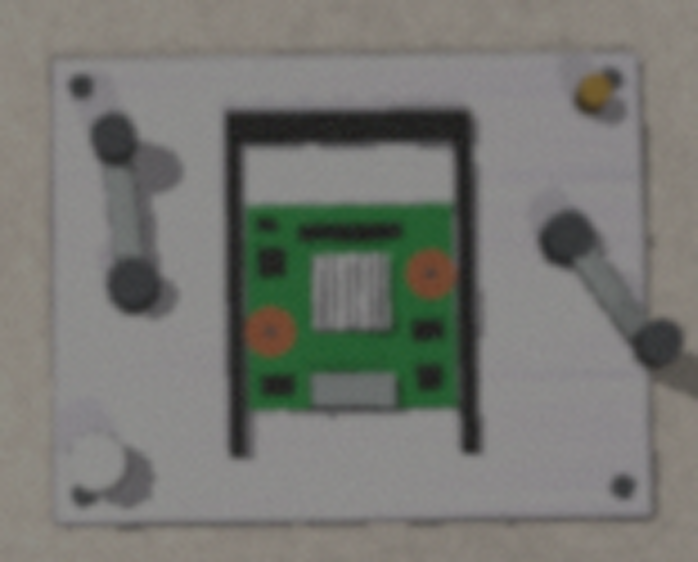

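View pics/crop_side.png

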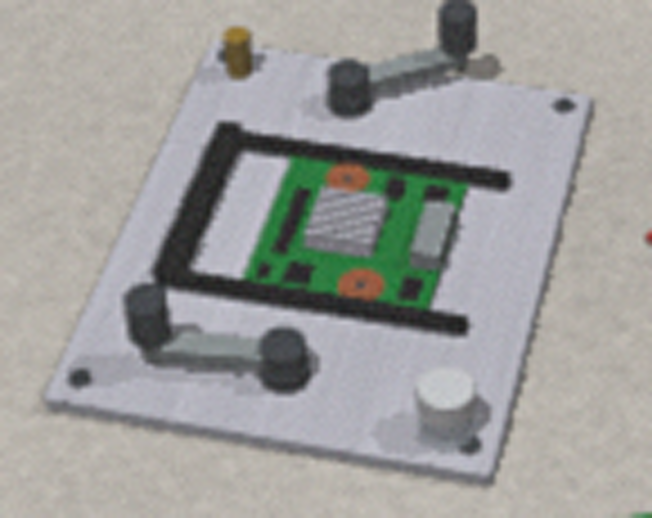

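The top crop shows the jar at the rear left and the standoff at the far right. The left knob is at crop (112,137) with its cap at (135,284), and the right knob at (657,342) with its cap at (566,238). The side crop confirms the knobs are the taller cylinders. Next I'll refine the plate fit and measure each point.

```bash
cat > m2.py <<'E'
from h import *
import sys
tag=sys.argv[1] if len(sys.argv)>1 else "0"
B={"top":(280,435,145,270),"side":(215,360,180,295)}
for n,(x0,x1,y0,y1) in B.items():
    im=cv2.GaussianBlur(cv2.imread(f"pics/{n}{tag}.png"),(3,3),0)[y0:y1,x0:x1].astype(float)
    q=np.clip((im[...,0]/(im[...,2]+1)-.7)*400,0,255).astype(np.uint8)
    th,m=cv2.threshold(q,0,255,cv2.THRESH_OTSU)
    m=cv2.morphologyEx(m,cv2.MORPH_OPEN,np.ones((5,5)))
    cs=max(cv2.findContours(m,0,1)[0],key=cv2.contourArea)
    w=cast(n,cv2.convexHull(cs)[:,0]+[x0,y0],.012)[:,:2].astype(np.float32)
    (c,s,a)=cv2.minAreaRect(w); print(n,"plate",th,np.round(c,4),np.round(s,4),round(a,2))
    I=cv2.imread(f"pics/{n}{tag}.png")[y0:y1,x0:x1]
    h=cv2.cvtColor(I,cv2.COLOR_BGR2HSV)
    def blobs(mask,z,name,lo,hi):
        k,_,st,ce=cv2.connectedComponentsWithStats(mask.astype(np.uint8))
        for i in range(1,k):
            if lo<st[i,4]<hi: print("  ",name,st[i,4],np.round(ce[i]+[x0,y0],1),np.round(cast(n,ce[i]+[x0,y0],z)[0],4))
    blobs((h[...,0]<16)&(h[...,1]>100)&(h[...,2]>90),.016,"pad",20,300)
    g=(h[...,0]>45)&(h[...,0]<80)&(h[...,1]>90)
    cs=max(cv2.findContours(g.astype(np.uint8),0,1)[0],key=cv2.contourArea)
    w=cast(n,cv2.convexHull(cs)[:,0]+[x0,y0],.016)[:,:2].astype(np.float32)
    (c,s,a)=cv2.minAreaRect(w); print("  board",np.round(c,4),np.round(s,4),round(a,2))
    blobs((I.max(2)<85)&(h[...,1]<90),.060 if n=="top" else .0475,"dark",15,400)
m=[(55,58),(638,55),(652,515),(57,522)]
print(np.round(cast("top",np.array(m)/4.5+[280,145],.012),4))
m=[(205,42),(593,98),(492,478),(45,403)]
print(np.round(cast("side",np.array(m)/4.5+[215,180],.012),4))
print("tri",tri(np.array((112,137))/4.5+[280,145],np.array((147,298))/4.5+[215,180]),tri(np.array((657,342))/4.5+[280,145],np.array((458,7))/4.5+[215,180]))
E
python3 m2.py
```

```text
top plate 145.0 [ 0.5338 -0.067 ] [0.0808 0.0373] 88.53
   pad 73 [375.4 205.4] [ 0.5657 -0.096   0.016 ]
   pad 75 [339.4 218.3] [ 0.5395 -0.0168  0.016 ]
  board [ 0.5502 -0.0574] [0.1    0.0965] 88.57
   dark 16 [297.6 163.8] [0.6529 0.0695 0.06  ]
   dark 99 [305.4 176.2] [0.6257 0.0536 0.06  ]
   dark 116 [405.7 197.7] [ 0.5742 -0.1571  0.06  ]
   dark 63 [357.4 196.1] [ 0.5802 -0.0551  0.06  ]
   dark 26 [339.9 202.9] [ 0.5666 -0.0179  0.06  ]
   dark 123 [309.7 207.9] [0.5575 0.046  0.06  ]
   dark 21 [374.6 217.7] [ 0.5333 -0.09    0.06  ]
   dark 110 [425.5 221.5] [ 0.5227 -0.1971  0.06  ]
   dark 20 [375.2 228.3] [ 0.5109 -0.0903  0.06  ]
   dark 22 [341.1 230.2] [ 0.5087 -0.0188  0.06  ]
   dark 16 [355.5 235. ] [ 0.4978 -0.0487  0.06  ]
side plate 116.0 [ 0.5614 -0.0829] [0.3596 0.2299] 89.36
   pad 41 [291.9 218.7] [ 0.5668 -0.0961  0.016 ]
   pad 49 [294.8 242.8] [ 0.5403 -0.0161  0.016 ]
  board [ 0.5516 -0.0562] [0.1002 0.0983] 89.27
   dark 97 [316.4 186.5] [ 0.525  -0.194   0.0475]
   dark 96 [292.5 199.6] [ 0.5727 -0.1311  0.0475]
   dark 42 [279.5 228.5] [ 0.578  -0.0242  0.0475]
   dark 23 [280.5 240.4] [0.566  0.013  0.0475]
   dark 19 [305.9 243.6] [0.5074 0.0111 0.0475]
   dark 121 [277.8 259.9] [0.5565 0.0723 0.0475]
[[ 0.6769  0.0836  0.012 ]
 [ 0.6715 -0.2027  0.012 ]
 [ 0.4452 -0.2001  0.012 ]
 [ 0.4494  0.087   0.012 ]]
[[ 0.6764 -0.195   0.012 ]
 [ 0.4443 -0.1925  0.012 ]
 [ 0.4483  0.0951  0.012 ]
 [ 0.6746  0.0939  0.012 ]]
tri [0.62861881 0.05486298 0.05716603] [ 0.52425031 -0.19801629  0.06049836]
```

```bash
cat > plan.py <<'E'
from h import *
from scipy.spatial.transform import Rotation as Ro
def rows(targets):
    s=observe(); R=s["eef_rot"]; p=s["tcp_pos"]; X=[];W=[]
    for x,y,z,yaw in targets:
        c,sn=np.cos(yaw),np.sin(yaw); T=np.array([[-sn,c,0],[c,sn,0],[0,0,-1.]])
        X.append(np.round(R.T@(np.array([x,y,z])-p)*100,2).tolist())
        W.append(np.round(Ro.from_matrix(R.T@T).as_rotvec(degrees=True),1).tolist())
    print("tcp",np.round(p,4),"yaw",round(float(np.degrees(np.arctan2(R[1,1],R[0,1]))),2),"F",np.round(s["force"],2),"t",s["time"],"q6",round(s["qpos"][5],2))
    print("xyz",X);print("rot",W)
E
python3 - <<'E'
from plan import *
rows([(.468,-.056,.20,-.015)])
print(cast("top",[[309.7,207.9],[405.7,197.7]],.036))
E
```

```text
tcp [0.1598 0.5778 0.2385] yaw -15.46 F [-0.32  0.04 -0.39] t 0.1 q6 1.57
xyz [[-52.87, 46.6, 3.93]]
rot [[-0.0, 0.1, -14.6]]
[[ 0.56103694  0.04668594  0.036     ]
 [ 0.57796435 -0.16023966  0.036     ]]
```

Request:
apply_moves(xyz=[[-52.9,46.6,3.9],[-52.9,46.6,3.9],[-52.9,46.6,3.9],[-52.9,46.6,3.9],[-52.9,46.6,3.9],[-52.9,46.6,3.9],[-52.9,46.6,3.9],[-52.9,46.6,3.9],[-52.9,46.6,3.9],[-52.9,46.6,3.9],[-52.9,46.6,3.9],[-52.9,46.6,3.9]], rotation=[[0,0,-14.6],[0,0,-14.6],[0,0,-14.6],[0,0,-14.6],[0,0,-14.6],[0,0,-14.6],[0,0,-14.6],[0,0,-14.6],[0,0,-14.6],[0,0,-14.6],[0,0,-14.6],[0,0,-14.6]], fingers=[255,255,255,255,255,255,255,255,255,255,255,255])

```text
time: 1.6
tcp_pos: [0.4688, -0.0587, 0.1998]
eef_rot: [[0.019, 1.0, -0.0], [1.0, -0.019, -0.0], [-0.0, -0.0, -1.0]]
force: [-0.5, 0.1, 0.4]
width: -0.006
```

```bash
python3 - <<'E'
from plan import *
rows([(.468,-.056,.20,-.015),(.468,-.056,.06,-.015),(.468,-.056,.027,-.015)])
E
```

```text
tcp [ 0.4688 -0.0587  0.1998] yaw -1.1 F [-0.47  0.07  0.41] t 1.6 q6 -0.11
xyz [[0.27, -0.08, -0.02], [0.27, -0.08, 13.98], [0.28, -0.08, 17.28]]
rot [[-0.0, 0.0, -0.2], [-0.0, 0.0, -0.2], [-0.0, 0.0, -0.2]]
```

Request:
apply_moves(xyz=[[0.2,-0.1,5],[0.2,-0.1,10],[0.2,-0.1,14],[0.2,-0.1,16],[0.2,-0.1,17.3],[0.2,-0.1,17.3],[0.2,-0.1,17.3]], rotation=[[0,0,-0.2],[0,0,-0.2],[0,0,-0.2],[0,0,-0.2],[0,0,-0.2],[0,0,-0.2],[0,0,-0.2]], fingers=[255,255,255,255,255,255,255])

```text
time: 2.48
tcp_pos: [0.4679, -0.0537, 0.0282]
eef_rot: [[0.011, 1.0, 0.001], [1.0, -0.011, -0.0], [-0.0, 0.001, -1.0]]
force: [-0.0, 0.1, 0.4]
width: -0.002
```

```bash
python3 - <<'E'
from plan import *
s=imaging.snapshot("side");cv2.imwrite("pics/side1.png",s)
cv2.imwrite("pics/s1c.png",cv2.resize(s[150:310,220:420],None,fx=4,fy=4,interpolation=cv2.INTER_CUBIC)[:600])
rows([(.468,-.056,.027,-.015)])
E
```

```text
tcp [ 0.468  -0.0537  0.0283] yaw -0.65 F [-0.23 -0.89  0.56] t 2.525 q6 -0.1
xyz [[-0.23, 0.0, 0.13]]
rot [[0.1, 0.0, 0.2]]
```

View pics/s1c.png

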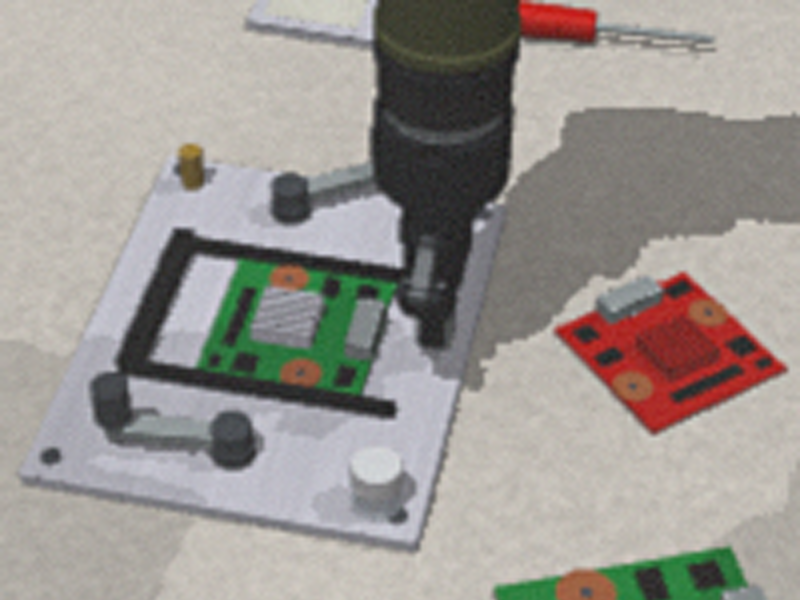

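The fingertip is standing behind the port block at crop (430,335), level with it, and nothing is touching. Next is the push, with force checks near the stop.

Request:
apply_moves(xyz=[[-0.2,0.6,0.1],[-0.2,1.2,0.1],[-0.2,1.6,0.1],[-0.2,2.0,0.1],[-0.2,2.4,0.1],[-0.2,2.8,0.1],[-0.2,3.2,0.1],[-0.2,3.6,0.1],[-0.2,4.0,0.1],[-0.2,4.3,0.1],[-0.2,4.5,0.1],[-0.2,4.5,0.1]], rotation=[[0,0,0],[0,0,0],[0,0,0],[0,0,0],[0,0,0],[0,0,0],[0,0,0],[0,0,0],[0,0,0],[0,0,0],[0,0,0],[0,0,0]], fingers=[255,255,255,255,255,255,255,255,255,255,255,255])

```text
time: 4.03
tcp_pos: [0.5125, -0.0563, 0.0264]
eef_rot: [[0.011, 1.0, 0.001], [1.0, -0.011, -0.0], [-0.0, 0.001, -1.0]]
force: [-0.7, 0.5, -0.1]
width: -0.002
```

Request:
apply_moves(xyz=[[0,0.1,0],[0,0.2,0],[0,0.2,0]], rotation=[[0,0,0],[0,0,0],[0,0,0]], fingers=[255,255,255])

```text
time: 4.4
tcp_pos: [0.5141, -0.0563, 0.0263]
eef_rot: [[0.011, 1.0, 0.0], [1.0, -0.011, -0.0], [-0.0, 0.0, -1.0]]
force: [-2.8, 0.4, 1.2]
width: -0.003
```

Request:
apply_moves(xyz=[[0,0.1,0],[0,0.2,0],[0,0.2,0]], rotation=[[0,0,0],[0,0,0],[0,0,0]], fingers=[255,255,255])

```text
time: 4.78
tcp_pos: [0.5164, -0.0563, 0.0263]
eef_rot: [[0.011, 1.0, 0.001], [1.0, -0.011, 0.0], [0.0, 0.001, -1.0]]
force: [-1.0, 0.1, 1.1]
width: 0.004
```

Not at the stop yet, because the force is still only friction. Continuing.

Request:
apply_moves(xyz=[[0,0.1,0],[0,0.2,0],[0,0.2,0]], rotation=[[0,0,0],[0,0,0],[0,0,0]], fingers=[255,255,255])

```text
time: 5.15
tcp_pos: [0.5184, -0.0564, 0.0263]
eef_rot: [[0.011, 1.0, 0.0], [1.0, -0.011, 0.0], [0.0, 0.0, -1.0]]
force: [-1.8, -0.1, 1.1]
width: 0.004
```

Request:
apply_moves(xyz=[[0,0.1,0],[0,0.1,0]], rotation=[[0,0,0],[0,0,0]], fingers=[255,255])

```text
time: 5.4
tcp_pos: [0.5192, -0.0564, 0.0263]
eef_rot: [[0.011, 1.0, 0.0], [1.0, -0.011, 0.0], [0.0, 0.0, -1.0]]
force: [-2.5, -0.1, 0.8]
width: -0.005
```

Request:
apply_moves(xyz=[[0,0.1,0],[0,0.1,0]], rotation=[[0,0,0],[0,0,0]], fingers=[255,255])

```text
time: 5.65
tcp_pos: [0.5203, -0.0564, 0.0263]
eef_rot: [[0.011, 1.0, 0.0], [1.0, -0.011, 0.0], [0.0, 0.0, -1.0]]
force: [-3.3, 0.1, 1.5]
width: 0.003
```

Request:
apply_moves(xyz=[[0,0.1,0],[0,0.1,0]], rotation=[[0,0,0],[0,0,0]], fingers=[255,255])

```text
time: 5.9
tcp_pos: [0.5213, -0.0564, 0.0263]
eef_rot: [[0.011, 1.0, 0.0], [1.0, -0.011, 0.0], [0.0, 0.0, -1.0]]
force: [-2.1, 0.9, 2.2]
width: 0.0
```

Request:
apply_moves(xyz=[[0,0.1,0],[0,0.1,0]], rotation=[[0,0,0],[0,0,0]], fingers=[255,255])

```text
time: 6.15
tcp_pos: [0.5216, -0.0564, 0.0262]
eef_rot: [[0.011, 1.0, -0.001], [1.0, -0.011, 0.0], [0.0, -0.001, -1.0]]
force: [-3.3, 0.1, 3.7]
width: -0.001
```

```bash
python3 - <<'E'
from plan import *
s=imaging.snapshot("side");cv2.imwrite("pics/side2.png",s);cv2.imwrite("pics/top2.png",imaging.snapshot("top"))
rows([(.468,-.056,.027,-.015)])
E
python3 m2.py 2
```

```text
tcp [ 0.5216 -0.0564  0.0262] yaw -0.66 F [-5.05  0.31  3.63] t 6.25 q6 -0.1
xyz [[-0.03, -5.36, -0.07]]
rot [[-0.0, -0.0, 0.2]]
top plate 51.0 [ 0.5653 -0.0573] [0.3415 0.2749] 88.62
  board [ 0.6064 -0.01  ] [0.0066 0.0487] 88.45
   dark 80 [305.  176.1] [0.6259 0.0543 0.06  ]
   dark 100 [309.6 208.1] [0.5573 0.0461 0.06  ]
   dark 86 [425.5 221.1] [ 0.5233 -0.197   0.06  ]
side plate 116.0 [ 0.5619 -0.0504] [0.2951 0.2298] 89.37
   pad 36 [279.9 216.8] [ 0.5975 -0.0965  0.016 ]
   pad 46 [282.1 240.9] [ 0.5711 -0.0162  0.016 ]
  board [ 0.5827 -0.0563] [0.0998 0.1001] 89.62
   dark 43 [267.2 226.9] [ 0.6074 -0.0234  0.0475]
   dark 17 [293.3 241.6] [0.5366 0.0109 0.0475]
   dark 101 [277.9 260.6] [0.5559 0.0741 0.0475]
[[ 0.6769  0.0836  0.012 ]
 [ 0.6715 -0.2027  0.012 ]
 [ 0.4452 -0.2001  0.012 ]
 [ 0.4494  0.087   0.012 ]]
[[ 0.6764 -0.195   0.012 ]
 [ 0.4443 -0.1925  0.012 ]
 [ 0.4483  0.0951  0.012 ]
 [ 0.6746  0.0939  0.012 ]]
tri [0.62861881 0.05486298 0.05716603] [ 0.52425031 -0.19801629  0.06049836]
```

Request:
apply_moves(xyz=[[0,0.1,0],[0,0.2,0],[0,0.2,0]], rotation=[[0,0,0],[0,0,0],[0,0,0]], fingers=[255,255,255])

```text
time: 6.62
tcp_pos: [0.5217, -0.0563, 0.0259]
eef_rot: [[0.012, 1.0, -0.004], [1.0, -0.012, 0.0], [-0.0, -0.004, -1.0]]
force: [-9.6, -0.0, 6.9]
width: -0.0
```

```bash
python3 - <<'E'
from plan import *
s=imaging.snapshot("side");cv2.imwrite("pics/side3.png",s)
cv2.imwrite("pics/s3c.png",cv2.resize(s[190:265,235:325],None,fx=8,fy=8,interpolation=cv2.INTER_CUBIC))
rows([(.49,-.056,.027,-.015)])
E
cp pics/top2.png pics/top3.png;python3 m2.py 3|grep -A3 side
```

```text
tcp [ 0.5217 -0.0563  0.0259] yaw -0.66 F [-9.95  0.72  8.17] t 6.675 q6 -0.1
xyz [[-0.0, -3.17, -0.09]]
rot [[-0.2, -0.0, 0.2]]
side plate 116.0 [ 0.5616 -0.0502] [0.2955 0.2298] 89.31
   pad 37 [279.7 216.9] [ 0.5978 -0.0963  0.016 ]
   pad 46 [282.2 240.8] [ 0.571  -0.0164  0.016 ]
  board [ 0.5827 -0.0566] [0.1004 0.1001] 89.62
```

View pics/s3c.png

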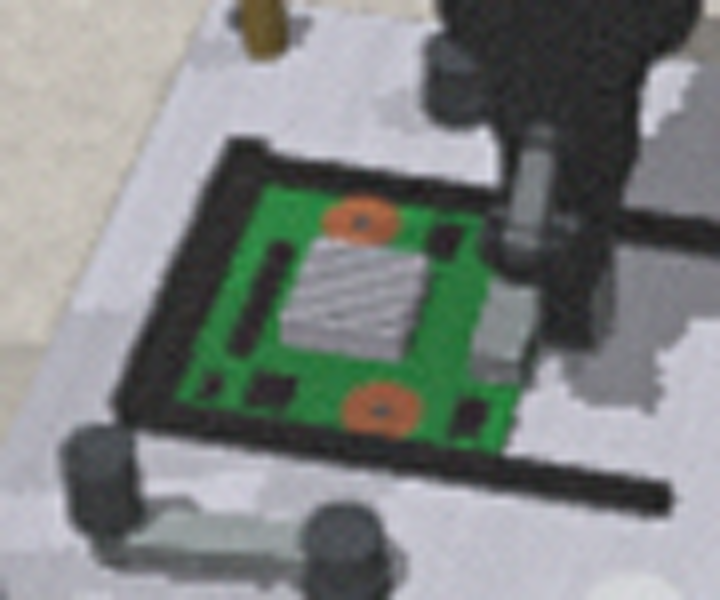

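The board is home: there is no gap at the stop, the force rose to about 10 N without motion, and the board measures x .5827. Now I'll retract, lift and go to the right knob.

Request:
apply_moves(xyz=[[0,-1.5,0],[0,-3,0],[0,-3,0],[0,-3,-4],[0,-3,-9],[0,-3,-10],[0,-3,-10]], rotation=[[0,0,0],[0,0,0],[0,0,0],[0,0,0],[0,0,0],[0,0,0],[0,0,0]], fingers=[255,255,255,255,255,255,255])

```text
time: 7.55
tcp_pos: [0.495, -0.0562, 0.1269]
eef_rot: [[0.011, 1.0, 0.002], [1.0, -0.011, -0.0], [-0.0, 0.002, -1.0]]
force: [-0.9, 0.1, 0.1]
width: 0.001
```

```bash
python3 - <<'E'
from plan import *
a=np.radians
rows([(.543,-.2255,.125,a(60)),(.543,-.2255,.125,a(123.5))])
E
```

```text
tcp [ 0.495  -0.0562  0.1269] yaw -0.66 F [-0.88  0.1   0.1 ] t 7.55 q6 -0.1
xyz [[-16.88, 4.99, 0.2], [-16.88, 4.99, 0.2]]
rot [[0.1, 0.1, -60.7], [0.1, 0.2, -124.2]]
```

Request:
apply_moves(xyz=[[-5,1.5,0.2],[-10,3,0.2],[-16.9,5,0.2],[-16.9,5,0.2],[-16.9,5,0.2],[-16.9,5,0.2],[-16.9,5,0.2],[-16.9,5,0.2],[-16.9,5,0.2],[-16.9,5,0.2],[-16.9,5,0.2],[-16.9,5,0.2]], rotation=[[0,0,-10],[0,0,-20],[0,0,-30],[0,0,-40],[0,0,-50],[0,0,-60],[0,0,-70],[0,0,-80],[0,0,-90],[0,0,-100],[0,0,-110],[0,0,-120]], fingers=[255,255,255,255,255,255,255,255,255,255,255,255])

```text
time: 9.05
tcp_pos: [0.541, -0.2251, 0.1219]
eef_rot: [[-0.869, -0.495, -0.003], [-0.495, 0.869, 0.001], [0.002, 0.003, -1.0]]
force: [-0.7, 0.6, 0.5]
width: -0.001
```

Request:
apply_moves(xyz=[[0,0,0],[0,0,0]], rotation=[[0,0,-4],[0,0,-4]], fingers=[255,255])

```text
time: 9.3
tcp_pos: [0.5411, -0.2252, 0.1223]
eef_rot: [[-0.836, -0.549, -0.003], [-0.549, 0.836, 0.001], [0.002, 0.002, -1.0]]
force: [0.1, -0.6, 0.4]
width: -0.002
```

```bash
python3 - <<'E'
from plan import *
a=np.radians
rows([(.543,-.2255,.05,a(123.5))])
E
```

```text
tcp [ 0.5411 -0.2252  0.1223] yaw 123.29 F [ 0.11 -0.64  0.36] t 9.3 q6 -2.55
xyz [[-0.16, -0.15, 7.23]]
rot [[0.1, -0.1, -0.2]]
```

Request:
apply_moves(xyz=[[-0.1,-0.1,3],[-0.1,-0.1,6],[-0.1,-0.1,7.2],[-0.1,-0.1,7.2]], rotation=[[0,0,0],[0,0,0],[0,0,0],[0,0,0]], fingers=[255,255,255,255])

```text
time: 9.8
tcp_pos: [0.5425, -0.2255, 0.0512]
eef_rot: [[-0.836, -0.549, -0.002], [-0.549, 0.836, 0.001], [0.001, 0.002, -1.0]]
force: [0.3, 0.2, 0.3]
width: -0.002
```

```bash
cat >> plan.py <<'E'
def arc(piv,degs,off,sgn=1,z=.05,L=.067):
    T=[]
    for d in degs:
        t=np.radians(d); u=np.array([np.cos(t),np.sin(t)]); q=np.array([u[1],-u[0]])
        p=np.array(piv)+L*u-off*q; yaw=t-np.pi/2+(0 if sgn>0 else np.pi)
        T.append((p[0],p[1],z,yaw))
    rows(T)
E
python3 - <<'E'
from plan import *
s=imaging.snapshot("side");cv2.imwrite("pics/side4.png",s)
cv2.imwrite("pics/s4c.png",cv2.resize(s[130:270,230:380],None,fx=4,fy=4,interpolation=cv2.INTER_CUBIC))
arc((.580,-.161),[213.5]+list(range(210,150,-6)),.022)
E
```

```text
tcp [ 0.5434 -0.2259  0.0522] yaw 123.31 F [-0.38 -0.12  0.31] t 9.85 q6 -2.55
xyz [[0.07, 1.19, 0.22], [0.19, 1.61, 0.22], [0.35, 2.33, 0.23], [0.42, 3.06, 0.23], [0.42, 3.8, 0.23], [0.34, 4.53, 0.23], [0.19, 5.26, 0.23], [-0.04, 5.96, 0.23], [-0.35, 6.63, 0.23], [-0.72, 7.27, 0.23], [-1.15, 7.87, 0.23]]
rot [[0.0, -0.0, -0.2], [0.0, -0.0, 3.3], [0.0, -0.0, 9.3], [0.0, -0.0, 15.3], [0.0, -0.0, 21.3], [0.0, -0.0, 27.3], [0.0, -0.0, 33.3], [0.0, -0.0, 39.3], [0.0, -0.0, 45.3], [0.0, -0.0, 51.3], [0.0, -0.0, 57.3]]
```

View pics/s4c.png

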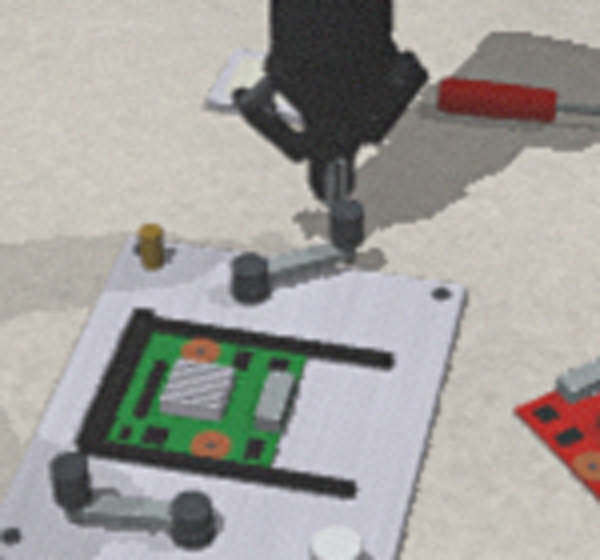

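The finger stands behind the right knob (crop 347,225) on its outer side, untouched. Pushing along the arc now.

Request:
apply_moves(xyz=[[0.1,0.8,0.2],[0.1,1.2,0.2],[0.2,1.6,0.2],[0.35,2.3,0.2],[0.4,3.05,0.2],[0.4,3.8,0.2],[0.35,4.5,0.2],[0.2,5.25,0.2],[0,5.95,0.2],[-0.35,6.6,0.2],[-0.7,7.25,0.2],[-1.15,7.85,0.2]], rotation=[[0,0,0],[0,0,0],[0,0,3.3],[0,0,9.3],[0,0,15.3],[0,0,21.3],[0,0,27.3],[0,0,33.3],[0,0,39.3],[0,0,45.3],[0,0,51.3],[0,0,57.3]], fingers=[255,255,255,255,255,255,255,255,255,255,255,255])

```text
time: 11.35
tcp_pos: [0.5095, -0.1539, 0.0509]
eef_rot: [[-0.912, 0.409, -0.0], [0.409, 0.912, -0.001], [-0.0, -0.001, -1.0]]
force: [-1.3, -1.1, 0.1]
width: -0.002
```

```bash
python3 - <<'E'
from plan import *
s=imaging.snapshot("side");cv2.imwrite("pics/side5.png",s)
I=s[130:260,230:380];h=cv2.cvtColor(I,cv2.COLOR_BGR2HSV)
arc((.580,-.161),list(range(150,84,-6)),.022)
cv2.imwrite("pics/s5c.png",cv2.resize(s[130:270,230:380],None,fx=4,fy=4,interpolation=cv2.INTER_CUBIC))
E
```

```text
tcp [ 0.5096 -0.1531  0.0508] yaw 65.7 F [-0.7   0.2  -0.18] t 11.4 q6 -1.44
xyz [[0.14, 0.65, 0.08], [0.27, 1.38, 0.08], [0.31, 2.11, 0.08], [0.28, 2.85, 0.08], [0.17, 3.58, 0.08], [-0.02, 4.3, 0.08], [-0.27, 4.99, 0.08], [-0.6, 5.65, 0.08], [-1.0, 6.27, 0.08], [-1.46, 6.85, 0.08], [-1.98, 7.37, 0.08]]
rot [[0.0, 0.0, 5.7], [0.0, 0.0, 11.7], [0.0, 0.0, 17.7], [0.0, 0.0, 23.7], [0.0, 0.0, 29.7], [0.0, 0.0, 35.7], [0.0, 0.0, 41.7], [0.0, 0.0, 47.7], [0.0, 0.0, 53.7], [0.0, 0.0, 59.7], [0.0, 0.0, 65.7]]
```

View pics/s5c.png

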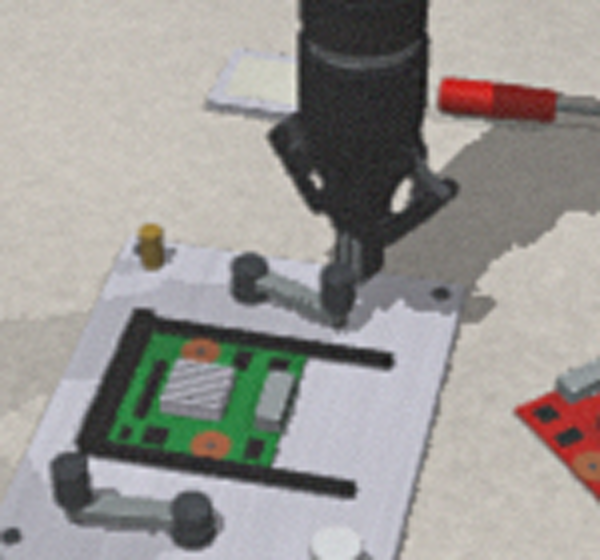

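It tracks well: the knob is pushed round to crop (338,290). Continuing to about 10° short of the pad.

Request:
apply_moves(xyz=[[0.15,0.65,0.1],[0.25,1.4,0.1],[0.3,2.1,0.1],[0.3,2.85,0.1],[0.15,3.6,0.1],[0,4.3,0.1],[-0.25,5,0.1],[-0.6,5.65,0.1],[-1,6.25,0.1],[-1.45,6.85,0.1],[-1.6,7.0,0.1],[-1.6,7.0,0.1]], rotation=[[0,0,5.7],[0,0,11.7],[0,0,17.7],[0,0,23.7],[0,0,29.7],[0,0,35.7],[0,0,41.7],[0,0,47.7],[0,0,53.7],[0,0,59.7],[0,0,61],[0,0,61]], fingers=[255,255,255,255,255,255,255,255,255,255,255,255])

```text
time: 12.9
tcp_pos: [0.5532, -0.0966, 0.0496]
eef_rot: [[-0.09, 0.996, 0.001], [0.996, 0.09, -0.0], [-0.0, 0.001, -1.0]]
force: [0.7, -0.4, -0.2]
width: -0.0
```

```bash
python3 - <<'E'
from plan import *
arc((.580,-.161),[86,84,82,80,78,76,74.7],.022)
s=imaging.snapshot("side");cv2.imwrite("pics/side6.png",s)
t=imaging.snapshot("top");cv2.imwrite("pics/top6.png",t)
a=cv2.resize(s[190:270,240:330],None,fx=6,fy=6,interpolation=cv2.INTER_CUBIC)[:480]
cv2.imwrite("pics/s6c.png",a)
# predicted head-centre pixel with knob at the pad
for n in("top","side"): print(n,proj(n,[[.5977,-.0963,.047],[.5977,-.0963,.060]]))
E
```

```text
tcp [ 0.5532 -0.0966  0.0496] yaw 5.16 F [ 0.65 -0.38 -0.23] t 12.9 q6 -0.26
xyz [[0.31, 0.98, -0.04], [0.35, 1.23, -0.04], [0.37, 1.47, -0.04], [0.39, 1.72, -0.04], [0.4, 1.96, -0.04], [0.4, 2.21, -0.04], [0.39, 2.37, -0.04]]
rot [[0.0, 0.0, 9.2], [0.0, 0.0, 11.2], [0.0, 0.0, 13.2], [0.0, 0.0, 15.2], [0.0, 0.0, 17.2], [0.0, 0.0, 19.2], [0.0, 0.0, 20.5]]
top [[376.12676803 188.4678127 ]
 [376.5798045  187.40545841]]
side [[279.1741983  207.46165227]
 [278.91587423 203.40707849]]
```

View pics/s6c.png

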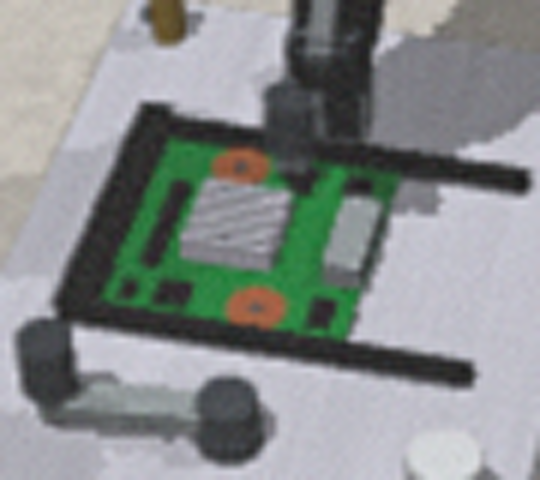

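Knob head at side pixel about (288.7,208.7), target (279.2,207.5): roughly 20 mm to go, which matches the finger angle.

Request:
apply_moves(xyz=[[0.2,0.5,0],[0.3,1.0,0],[0.35,1.45,0],[0.4,1.7,0],[0.4,1.95,0],[0.4,1.95,0],[0.4,1.95,0]], rotation=[[0,0,4.5],[0,0,9],[0,0,13],[0,0,15],[0,0,17],[0,0,17],[0,0,17]], fingers=[255,255,255,255,255,255,255])

```text
time: 13.88
tcp_pos: [0.5722, -0.091, 0.0493]
eef_rot: [[0.207, 0.978, 0.0], [0.978, -0.207, -0.0], [-0.0, 0.0, -1.0]]
force: [0.4, -0.1, -0.6]
width: -0.004
```

```bash
cat > k.py <<'E'
from plan import *
import sys
# knob head: dark bluish-grey blob near expected spot, side view
def dark(n,tag,box,z):
    x0,x1,y0,y1=box; I=cv2.imread(f"pics/{n}{tag}.png")[y0:y1,x0:x1]
    cv2.imwrite(f"pics/{n}{tag}k.png",cv2.resize(I,None,fx=12,fy=12,interpolation=cv2.INTER_CUBIC))
E
python3 - <<'E'
from plan import *
arc((.580,-.161),[78,76,74.7],.022)
s=imaging.snapshot("side");cv2.imwrite("pics/side7.png",s)
g=s[195:225,262:305]
print(g.max(2)[::2,::1])
E
```

```text
tcp [ 0.5722 -0.091   0.0493] yaw -11.94 F [ 0.36 -0.1  -0.61] t 13.875 q6 0.05
xyz [[0.01, 0.02, -0.07], [0.09, 0.25, -0.07], [0.13, 0.4, -0.07]]
rot [[0.0, 0.0, 0.1], [0.0, 0.0, 2.1], [0.0, 0.0, 3.4]]
[[181 185 188 130 100 102  91  90  82  99  82  56  66  73  94 107 105  82
   59  53  67  72  51  49  43  50  42  43  49  51  43  48  41  49 122 199
  211 211 151 133 137 138 139]
 [179 188 186 184 146 140 140 156 199 121  53  42  70  97 111 111  80  68
   59  56  55  58  56  43  44  44  41  44  46  45  49  47  50  43  68 184
  157 138 136 136 134 130 138]
 [199 201 200 204 206 207 206 210 213 181 117  62  55  58  68  68  60  55
   50  52  44  47  45  47  54  47  49  45  43  53  43  56  51  50  53  91
  126 135 134 133 134 135 134]
 [204 205 201 204 206 202 204 208 209 211 207 207 157 103  61  45  48  46
   42  48  42  47  46  52  46  43  39  48  43  45  46  81  74  53  54  85
  130 139 127 137 131 136 133]
 [199 203 207 207 200 203 206 210 208 206 206 203 213 215 160  87  48  48
   47  45  40  49  45  45  47  42  50  45  46  56  60  76  66  50  51  91
  123 133 136 136 138 136 138]
 [
[... 1088 characters left out ...]
0  88 116 123 116 121 117 118 122 117 110 144 149 129  71
   45  62  78  99  88  87 100 126 107  72  68  72  81  78  80  67  57  62
   58  69  64  63  60  46  38]
 [ 49  44  52  76 117 121 116 116 111 114 119 116 130 113 144 150 152 144
  149 120 132 134 108 125 134 134  75  42  44  47  52  88  94  94  88  73
   59  97 104 100 120 136 139]
 [ 49  41  80 115 121 121  78  51  51  57 108 139 151 148 151 137 144 156
  164 173 164 171 157 147 144 116  73  46  46  48  80  91  85  89  77  49
   44  48  49  52 119 133 129]
 [ 42  67 116 119 121  77  51  52  52 107 139 177 178 168 166 154 150 144
  146 152 160 170 184 179 184 166 130 126 134 111  99  98  88  87  89 136
  160 169 149 152 140 136 124]]
```

Knob left edge is at column 276.6, so its centre is about 281.5 against a target of 279.2. That is 4–5 mm to go, and the kinematics say 3.9 mm. I'll push 3.5 mm, then back off and check.

Request:
apply_moves(xyz=[[0.05,0.15,-0.05],[0.1,0.3,-0.05],[0.1,0.35,-0.05],[0.1,0.35,-0.05],[0.1,0.35,-0.05]], rotation=[[0,0,1.5],[0,0,3],[0,0,3],[0,0,3],[0,0,3]], fingers=[255,255,255,255,255])

```text
time: 14.55
tcp_pos: [0.5757, -0.0906, 0.0497]
eef_rot: [[0.258, 0.966, -0.0], [0.966, -0.258, 0.0], [0.0, -0.0, -1.0]]
force: [-1.9, 1.0, -0.7]
width: -0.0
```

Request:
apply_moves(xyz=[[0,-1,0],[0,-3,0],[0,-4,0],[0,-4,-3],[0,-4,-8],[0,-8,-8],[0,-13,-8],[0,-15,-8],[0,-15,-8]], rotation=[[0,0,0],[0,0,0],[0,0,0],[0,0,0],[0,0,0],[0,0,0],[0,0,0],[0,0,0],[0,0,0]], fingers=[255,255,255,255,255,255,255,255,255])

```text
time: 15.68
tcp_pos: [0.4297, -0.0516, 0.1301]
eef_rot: [[0.258, 0.966, 0.0], [0.966, -0.258, -0.0], [0.0, 0.0, -1.0]]
force: [0.5, -0.9, 0.2]
width: 0.0
```

```bash
python3 - <<'E'
from plan import *
s=imaging.snapshot("side");cv2.imwrite("pics/side8.png",s)
t=imaging.snapshot("top");cv2.imwrite("pics/top8.png",t)
R=lambda i:cv2.resize(i,None,fx=8,fy=8,interpolation=cv2.INTER_CUBIC)
cv2.imwrite("pics/c8.png",np.hstack([R(t[165:230,345:393]),R(s[190:255,252:300])]))
rows([(.45,-.1,.13,0)])
E
python3 m2.py 8 | head -30
```

```text
tcp [ 0.4319 -0.052   0.1303] yaw -14.95 F [-1.    0.29  0.1 ] t 15.775 q6 0.14
xyz [[-4.17, 2.98, 0.04]]
rot [[0.1, 0.0, -15.0]]
top plate 55.0 [ 0.5653 -0.0573] [0.3415 0.2749] 88.62
   pad 72 [339.3 204.3] [ 0.57   -0.0174  0.016 ]
  board [ 0.5931 -0.0565] [0.1001 0.0774] 88.59
   dark 93 [305.6 176.3] [0.6253 0.0531 0.06  ]
   dark 55 [357.5 182.2] [ 0.6098 -0.0563  0.06  ]
   dark 30 [339.5 189. ] [ 0.5962 -0.0178  0.06  ]
   dark 101 [405.7 197.9] [ 0.5737 -0.1572  0.06  ]
   dark 112 [309.9 208.1] [0.5571 0.0454 0.06  ]
   dark 21 [374.6 203.7] [ 0.563  -0.0909  0.06  ]
side plate 116.0 [ 0.5615 -0.0501] [0.2947 0.2302] 89.36
   pad 46 [282.2 240.8] [ 0.571  -0.0164  0.016 ]
  board [ 0.5828 -0.0563] [0.0998 0.0997] 89.18
   dark 70 [293.1 199.4] [ 0.5715 -0.1323  0.0475]
   dark 44 [267.2 226.6] [ 0.6076 -0.0244  0.0475]
   dark 18 [301.4 231.7] [ 0.5257 -0.0243  0.0475]
   dark 22 [268.5 238.5] [0.5941 0.0128 0.0475]
   dark 18 [293.3 241.8] [0.5365 0.0113 0.0475]
   dark 116 [277.9 260.1] [0.5561 0.0727 0.0475]
[[ 0.6769  0.0836  0.012 ]
 [ 0.6715 -0.2027  0.012 ]
 [ 0.4452 -0.2001  0.012 ]
 [ 0.4494  0.087   0.012 ]]
[[ 0.6764 -0.195   0.012 ]
 [ 0.4443 -0.1925  0.012 ]
 [ 0.4483  0.0951  0.012 ]
 [ 0.6746  0.0939  0.012 ]]
tri [0.62861881 0.05486298 0.05716603] [ 0.52425031 -0.19801629  0.06049836]
```

View pics/c8.png

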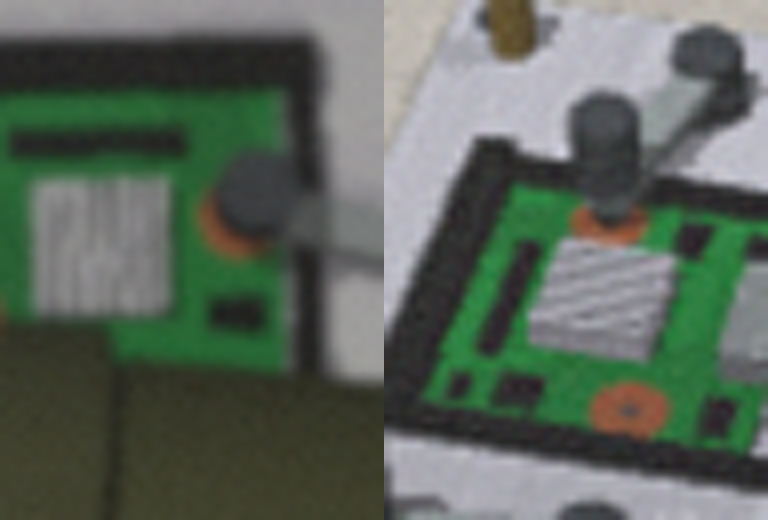

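The right knob is centred. Its head top measures side (279.1,203.9) against a predicted (278.9,203.4), and its stem sits in the middle of the pad. Next is the left arm.

```bash
python3 - <<'E'
from plan import *
rows([(.6266,.088,.13,np.radians(95))])
E
```

```text
tcp [ 0.4319 -0.052   0.1303] yaw -14.95 F [-1.    0.29  0.1 ] t 15.775 q6 0.14
xyz [[18.55, 15.19, 0.07]]
rot [[0.1, 0.1, -110.0]]
```

Request:
apply_moves(xyz=[[4,3,0],[8,6.5,0],[12,10,0],[16,13,0],[18.5,15.2,0],[18.5,15.2,0],[18.5,15.2,0],[18.5,15.2,0],[18.5,15.2,0],[18.5,15.2,0],[18.5,15.2,0],[18.5,15.2,0]], rotation=[[0,0,-10],[0,0,-20],[0,0,-30],[0,0,-40],[0,0,-50],[0,0,-60],[0,0,-70],[0,0,-80],[0,0,-90],[0,0,-100],[0,0,-110],[0,0,-110]], fingers=[255,255,255,255,255,255,255,255,255,255,255,255])

```text
time: 17.27
tcp_pos: [0.6265, 0.0876, 0.1293]
eef_rot: [[-0.996, -0.086, 0.0], [-0.086, 0.996, 0.0], [-0.0, -0.0, -1.0]]
force: [1.2, -0.3, -0.2]
width: -0.001
```

```bash
python3 - <<'E'
from plan import *
rows([(.6266,.088,.05,np.radians(95.3))])
E
```

```text
tcp [0.6265 0.0876 0.1293] yaw 94.92 F [ 1.17 -0.35 -0.22] t 17.275 q6 -1.52
xyz [[-0.01, 0.04, 7.93]]
rot [[-0.0, 0.0, -0.4]]
```

Request:
apply_moves(xyz=[[0,0,3],[0,0,6],[0,0,7.9],[0,0,7.9],[0,0,7.9]], rotation=[[0,0,0],[0,0,0],[0,0,0],[0,0,0],[0,0,0]], fingers=[255,255,255,255,255])

```text
time: 17.9
tcp_pos: [0.6263, 0.0877, 0.0517]
eef_rot: [[-0.996, -0.087, 0.001], [-0.087, 0.996, 0.0], [-0.001, 0.0, -1.0]]
force: [-0.0, 0.2, 0.6]
width: 0.002
```

```bash
python3 - <<'E'
from plan import *
s=imaging.snapshot("side");cv2.imwrite("pics/side9.png",s)
arc((.563,.048),[5.3]+list(range(1,-60,-6)),.022,-1)
E
```

```text
tcp [0.6266 0.0877 0.0521] yaw 95.01 F [ 0.1   0.1  -0.02] t 17.95 q6 -1.52
xyz [[-0.01, -1.17, 0.21], [-0.16, -1.68, 0.21], [-0.3, -2.4, 0.21], [-0.37, -3.14, 0.21], [-0.36, -3.88, 0.21], [-0.27, -4.61, 0.21], [-0.1, -5.33, 0.21], [0.13, -6.03, 0.21], [0.44, -6.7, 0.21], [0.82, -7.33, 0.2], [1.27, -7.92, 0.2], [1.77, -8.46, 0.2]]
rot [[0.0, 0.1, -0.3], [0.0, 0.1, 4.0], [0.0, 0.1, 10.0], [0.0, 0.1, 16.0], [0.0, 0.1, 22.0], [0.0, 0.1, 28.0], [0.0, 0.1, 34.0], [0.0, 0.1, 40.0], [0.1, 0.1, 46.0], [0.1, 0.1, 52.0], [0.1, 0.1, 58.0], [0.1, 0.1, 64.0]]
```

Request:
apply_moves(xyz=[[0,-0.8,0.2],[0,-1.2,0.2],[-0.15,-1.7,0.2],[-0.3,-2.4,0.2],[-0.35,-3.15,0.2],[-0.35,-3.9,0.2],[-0.25,-4.6,0.2],[-0.1,-5.35,0.2],[0.15,-6.05,0.2],[0.45,-6.7,0.2],[0.8,-7.35,0.2],[0.8,-7.35,0.2]], rotation=[[0,0,0],[0,0,0],[0,0,4],[0,0,10],[0,0,16],[0,0,22],[0,0,28],[0,0,34],[0,0,40],[0,0,46],[0,0,52],[0,0,52]], fingers=[255,255,255,255,255,255,255,255,255,255,255,255])

```text
time: 19.45
tcp_pos: [0.6238, 0.013, 0.0491]
eef_rot: [[-0.683, 0.731, 0.0], [0.731, 0.683, -0.0], [-0.0, 0.0, -1.0]]
force: [0.2, 0.8, 0.9]
width: -0.001
```

```bash
python3 - <<'E'
from plan import *
s=imaging.snapshot("side");cv2.imwrite("pics/side10.png",s)
cv2.imwrite("pics/c10.png",cv2.resize(s[180:290,230:330],None,fx=5,fy=5,interpolation=cv2.INTER_CUBIC))
arc((.563,.048),[-51,-56,-61,-66,-71,-75,-78,-80],.022,-1)
print(proj("side",[[.571,-.0165,.047],[.571,-.0165,.060]]),proj("top",[[.571,-.0165,.060]]))
E
```

```text
tcp [0.624  0.0132 0.0491] yaw 43.11 F [0.3  0.13 0.19] t 19.5 q6 -0.73
xyz [[-0.13, -0.36, -0.09], [-0.26, -0.97, -0.09], [-0.33, -1.58, -0.09], [-0.34, -2.19, -0.09], [-0.31, -2.81, -0.09], [-0.24, -3.3, -0.09], [-0.17, -3.66, -0.09], [-0.11, -3.9, -0.09]]
rot [[0.0, 0.0, 4.1], [0.0, 0.0, 9.1], [0.0, 0.0, 14.1], [0.0, 0.0, 19.1], [0.0, 0.0, 24.1], [0.0, 0.0, 28.1], [0.0, 0.0, 31.1], [0.0, 0.0, 33.1]]
[[281.59472394 231.35011987]
 [281.34255889 227.2786758 ]] [[339.18915053 200.8347074 ]]
```

View pics/c10.png

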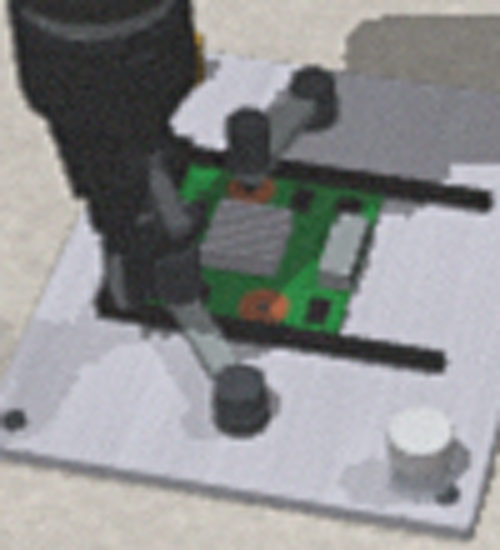

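The left knob is being pushed properly (crop 180,275) and the right one is unmoved. Continuing to about −80°.

Request:
apply_moves(xyz=[[-0.15,-0.4,-0.05],[-0.25,-1.0,-0.1],[-0.35,-1.6,-0.1],[-0.35,-2.2,-0.1],[-0.3,-2.8,-0.1],[-0.25,-3.3,-0.1],[-0.15,-3.65,-0.1],[-0.15,-3.8,-0.1],[-0.15,-3.8,-0.1],[-0.15,-3.8,-0.1]], rotation=[[0,0,4],[0,0,9],[0,0,14],[0,0,19],[0,0,24],[0,0,28],[0,0,31],[0,0,32.5],[0,0,32.5],[0,0,32.5]], fingers=[255,255,255,255,255,255,255,255,255,255])

```text
time: 20.75
tcp_pos: [0.5973, -0.0133, 0.0499]
eef_rot: [[-0.184, 0.983, 0.0], [0.983, 0.184, -0.0], [-0.0, 0.0, -1.0]]
force: [-0.0, 0.0, -0.4]
width: -0.002
```

```bash
python3 - <<'E'
from plan import *
arc((.563,.048),[-80,-82,-83.4],.022,-1)
s=imaging.snapshot("side");cv2.imwrite("pics/side11.png",s)
print(s[224:246:2,266:300].max(2))
E
```

```text
tcp [ 0.5973 -0.0133  0.0499] yaw 10.6 F [-0.    0.01 -0.4 ] t 20.75 q6 -0.21
xyz [[-0.06, -0.12, -0.01], [-0.13, -0.35, -0.01], [-0.18, -0.52, -0.01]]
rot [[0.0, 0.0, 0.6], [0.0, 0.0, 2.6], [0.0, 0.0, 4.0]]
[[ 47  49  48  48  41  48  36  48  63  95 101 101  99 105 107 106 117 120
  113 108 114 108  93  87  86  89  87  91  84  88  94 107 104 109]
 [ 54  50  49  47  46  42  45  48  75  75  72  60  60  60  58  63  59  64
   94 117 119 109  86  88  91  89  88  87  75  88 113 110 106 105]
 [ 81  47  46  50  45  49  56  75  87  65  59  63  66  62  57  65  61  60
   84 113 113  92  87  92  84  94  88  81  79  92  98 101 120 150]
 [ 85  56  47  48  48  41  50  71  80  59  52  60  67  65  62  82  74  54
   65  99 101  92  90  85  94  87  93  80  94 113 150 157 160 159]
 [ 86  64  41  46  48  45  43  71  81  75  57  53  60  52  51  58  52  58
   62  92  88  89  93  88  93  81  78  80 145 160 154 159 157 159]
 [105 115 103 101 102  84  82  81  80  68  54  60  56  52  62  60  60  53
   57  80  88  89  92  94  90  85 114 105 110 113 132 141 156 161]
 [109  91  97 109 124 100  88  87  90  87  60  54  49  53  53  48  54  50
   63  83  88  90  85  92  96 114 116 117 105 100 104  99 101 106]
 [ 63  51  51  44  45  46  80  92  83  90  88  81  74  69  67  68  75  81
   99  88  86  84  94 102 126 131 127 129 132 129 128 105 112 110]
 [ 54  62  62  52  57  96 122 119  94  77  74  99 109 102 100 102 107  94
  108 110 105  81  91 128 134 108  65  52  53  56 104 130 131 124]
 [ 52  57  57  60  72  86  91 107 119 110  86 109 119 119 121 121  98 102
  108 112 106  84  90 103 124  85  52  47  51  70 123 135 111 117]
 [ 44  44  41  48  51  48  51  50  49  48  88 152 161 156 166 162 109  75
   77  79  82  85  85  99  98  82  79  74  69 123 135 129 115 187]]
```

Knob centre is at column about 279.3, target 281.6: about 5 mm to go, and the kinematics also say 5.1 mm.

Request:
apply_moves(xyz=[[-0.1,-0.2,0],[-0.15,-0.4,0],[-0.2,-0.5,0],[-0.2,-0.5,0],[-0.2,-0.5,0]], rotation=[[0,0,2],[0,0,4],[0,0,4],[0,0,4],[0,0,4]], fingers=[255,255,255,255,255])

```text
time: 21.42
tcp_pos: [0.5923, -0.0164, 0.0497]
eef_rot: [[-0.114, 0.993, -0.0], [0.993, 0.114, -0.0], [-0.0, -0.0, -1.0]]
force: [0.5, -0.5, 0.1]
width: 0.002
```

Request:
apply_moves(xyz=[[0,1,0],[0,2.5,0],[0,3,0],[0,3,-3],[0,3,-8],[6,3,-11],[12,2,-11],[18,0,-11],[24,-2,-11],[28,-3,-11],[28,-3,-11]], rotation=[[0,0,0],[0,0,0],[0,0,0],[0,0,0],[0,0,0],[0,0,0],[0,0,0],[0,0,0],[0,0,0],[0,0,0],[0,0,0]], fingers=[255,255,255,255,255,255,255,255,255,255,255])

```text
time: 22.8
tcp_pos: [0.5295, 0.2613, 0.1598]
eef_rot: [[-0.119, 0.993, -0.0], [0.993, 0.119, 0.0], [0.0, -0.0, -1.0]]
force: [0.1, 0.1, -0.2]
width: 0.001
```

```bash
python3 - <<'E'
from plan import *
s=imaging.snapshot("side");cv2.imwrite("pics/side12.png",s)
t=imaging.snapshot("top");cv2.imwrite("pics/top12.png",t)
R=lambda i:cv2.resize(i,None,fx=6,fy=6,interpolation=cv2.INTER_CUBIC)
cv2.imwrite("pics/c12.png",np.hstack([R(t[160:250,328:393]),R(s[185:275,244:309])]))
rows([(.45,-.1,.13,0)])
E
```

```text
tcp [0.5307 0.2586 0.1597] yaw 6.61 F [-0.09 -0.02  0.16] t 22.9 q6 0.34
xyz [[-34.69, -12.14, 3.0]]
rot [[-0.0, 0.0, 6.6]]
```

View pics/c12.png

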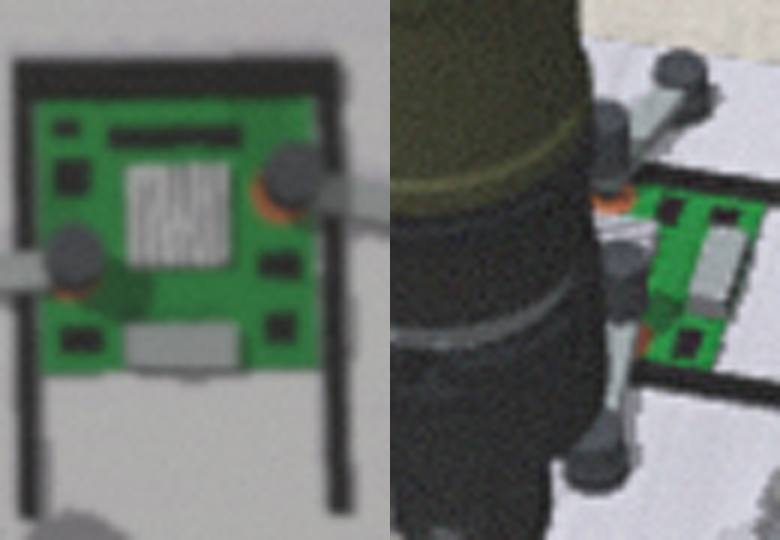

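Viewing budget is used up. The top view shows both knobs over their pads, but the arm blocks the side view of the left one. I'll move the arm clear and measure numerically.

Request:
apply_moves(xyz=[[5,-5,-2],[10,-10,-4],[14,-15,-6],[18,-20,-7],[21,-25,-7],[24,-30,-7],[24,-34,-7],[24,-34,-7],[24,-34,-7],[24,-34,-7]], rotation=[[0,0,0],[0,0,0],[0,0,0],[0,0,0],[0,0,0],[0,0,0],[0,0,0],[0,0,0],[0,0,0],[0,0,0]], fingers=[255,255,255,255,255,255,255,255,255,255])

```text
time: 24.15
tcp_pos: [0.1675, 0.458, 0.2298]
eef_rot: [[-0.111, 0.994, 0.0], [0.994, 0.111, 0.0], [-0.0, 0.0, -1.0]]
force: [-0.6, 0.2, -0.8]
width: -0.001
```

```bash
python3 - <<'E'
from plan import *
ims={}
for n in("side","top"):
    ims[n]=imaging.snapshot(n); cv2.imwrite(f"pics/{n}13.png",ims[n])
P={"left":(.5708,-.0165),"right":(.5977,-.0963)}
for k,(x,y) in P.items():
    for n in("side","top"):
        im=ims[n]; c=proj(n,[[x,y,.060],[x,y,.047],[x,y,.035]]); u,v=np.round(c[1]).astype(int)
        q=im[v-10:v+12,u-12:u+13].astype(int)
        h=cv2.cvtColor(q.astype(np.uint8),cv2.COLOR_BGR2HSV)
        m=((q.max(2)<82)).astype(np.uint8)
        m=cv2.morphologyEx(m,cv2.MORPH_OPEN,np.ones((5,5)))
        l,_,st,ce=cv2.connectedComponentsWithStats(m)
        print(k,n,"pred z60,47,35",np.round(c,1).tolist())
        for i in range(1,l): print("   ",st[i].tolist(),np.round(ce[i]+[u-12,v-10],2))
        # same for the modelled head: filled hull of projected cylinder
        a=np.linspace(0,2*np.pi,40);cyl=[[x+.011*np.cos(t),y+.011*np.sin(t),z] for z in(.035,.06) for t in a]
        M=cv2.moments(cv2.convexHull(proj(n,cyl).astype(np.float32))); print("    expected silhouette centroid",round(M["m10"]/M["m00"],2),round(M["m01"]/M["m00"],2),"area",round(M["m00"]))
        if n=="side": print("\n".join("".join("#" if b else "." for b in r) for r in m))
s=observe();print(s["tcp_pos"],s["time"])
E
python3 m2.py 13|grep -E "side|top|pad|board"
```

```text
left side pred z60,47,35 [[281.4, 227.3], [281.7, 231.4], [281.9, 235.1]]
    [8, 10, 9, 8, 67] [282.25 234.28]
    [22, 19, 3, 3, 9] [293. 241.]
    expected silhouette centroid 281.66 231.18 area 124
.........................
.........................
.........................
.........................
.........................
.........................
.........................
.........................
.........................
.........................
........#########........
........#########........
........#########........
........#########........
........#########........
.........########........
.........########........
...........######........
.........................
......................###
......................###
......................###
left top pred z60,47,35 [[339.2, 200.9], [339.1, 201.9], [339.0, 202.7]]
    [3, 0, 5, 3, 15] [332. 193.]
    [3, 4, 22, 18, 238] [341.49 204.36]
    [3, 16, 5, 5, 25] [332. 210.]
    expected silhouette centroid 339.12 201.76 area 101
right side pred z60,47,35 [[278.9, 203.4], [279.2, 207.5], [279.4, 211.1]]
    [9, 9, 10, 
[... 406 characters left out ...]
###........
.........########........
.........##########......
.........##########......
.........##########......
.........##########......
...........########......
.........................
.........................
.........................
right top pred z60,47,35 [[376.6, 187.4], [376.1, 188.5], [375.7, 189.4]]
    [7, 0, 15, 22, 237] [379.19 189.11]
    [0, 2, 6, 6, 35] [366.43 182.57]
    expected silhouette centroid 376.17 188.36 area 105
[0.16719215 0.45795211 0.2297083 ] 24.25
top plate 143.0 [ 0.5591 -0.0689] [0.0744 0.022 ] 88.55
  board [ 0.5829 -0.0563] [0.099  0.0996] 89.71
side plate 117.0 [ 0.5618 -0.0502] [0.2942 0.2294] 89.3
  board [ 0.6078 -0.0562] [0.0507 0.1002] 0.59
```

```bash
python3 - <<'E'
from plan import *
t=cv2.imread("pics/top13.png")
for k,(u,v) in {"left":(339,202),"right":(376,188)}.items():
    q=t[v-9:v+11,u-9:u+10]; b,g,r=[q[...,i].astype(int) for i in range(3)]
    m=((np.ptp(q.astype(int),axis=2)<22)&(q.max(2)<95)).astype(int)
    print(k,"rows from",v-9,"cols from",u-9); print("\n".join("".join("#" if x else "." for x in w) for w in m))
    # per-column extent on the board-side columns
    for c in range(5,14):
        i=np.where(m[:,c])[0]
        if len(i): print(u-9+c,i.min()+v-9,i.max()+v-9,end=" | ")
    print()
E
```

```text
left rows from 193 cols from 330
#####..............
#####..............
#####..............
#####..............
#####....##........
#####...######.....
#####.########.....
###############....
###############....
.###############...
.....###########...
.....###########...
.....###########...
.....###########...
....###########....
###############....
######......##.....
#####..............
#####..............
#####..............
335 200 209 | 336 199 208 | 337 199 208 | 338 198 208 | 339 197 208 | 340 197 208 | 341 198 208 | 342 198 209 | 343 198 209 | 
right rows from 179 cols from 367
.............#####.
.............#####.
#............######
#............######
#............######
........###########
......#############
......#############
.....##############
.....##############
....###############
.....##############
.....##############
......#############
......#############
........###########
...........########
...........########
.............######
.............######
372 187 191 | 373 185 193 | 374 185 193 | 375 184 194 | 376 184 194 | 377 184 194 | 378 184 196 | 379 184 196 | 380 179 198 |
```

Both knobs agree with their pads within about 1 mm in both views once the small offset between the cameras is allowed for. Before handing in, a numeric check that the bystanders haven't moved.

```bash
python3 - <<'E'
from plan import *
a=cv2.imread("pics/top0.png");b=cv2.imread("pics/top13.png")
for n,(x0,x1,y0,y1) in {"jar":(292,316,236,262),"standoff":(404,424,158,174),"tape":(120,175,145,200),"drive":(488,532,152,212),"driver":(506,530,225,315)}.items():
    A=a[y0:y1,x0:x1].astype(np.float32).mean(2);B=b[y0:y1,x0:x1].astype(np.float32).mean(2)
    print(n,np.round(cv2.phaseCorrelate(A,B),2))
env.job_done()
E
```

```text
Traceback (most recent call last):
ValueError: setting an array element with a sequence. The requested array has an inhomogeneous shape after 1 dimensions. The detected shape was (2,) + inhomogeneous part.
```

```bash
python3 - <<'E'
from plan import *
a=cv2.imread("pics/top0.png");b=cv2.imread("pics/top13.png")
for n,(x0,x1,y0,y1) in {"jar":(292,316,236,262),"standoff":(404,424,158,174),"tape":(120,175,145,200),"drive":(488,532,152,212),"driver":(506,530,225,315)}.items():
    A=a[y0:y1,x0:x1].astype(np.float32).mean(2);B=b[y0:y1,x0:x1].astype(np.float32).mean(2)
    print(n,np.round(cv2.phaseCorrelate(A,B)[0],2))
print(env.job_done())
E
```

```text
jar [-0.17  0.44]
standoff [0.09 0.03]
tape [-0.02 -0.  ]
drive [ 0.42 -0.05]
driver [ 0.02 -0.09]
the job is handed in; nothing more can be done
None
```

The board is home against the end stop and both thumbscrews stand over their copper pads. I handed the job in at about 24 s on the robot's clock, out of 56 s allowed, with the arm clear of everything. The hand-in gives no verdict.

- **Board:** I pushed it about 31 mm with the closed fingertip. It stopped moving while the push rose to about 10 N. No gap to the stop was visible.
- **Arms:** I pushed the right arm round first, then the left, following each arc with the tip above the rails.
- **Centring:** From the side camera, both screws measure within about 1 mm of their pad centres. The top camera first read 1–2 mm off (left about 1.7 mm in x and 2 mm in y, right about 1.3 mm in x). Most of that matches a roughly 1 mm offset between the two cameras, leaving about 1 mm.
- **Bystanders:** In the top view the jar, standoff, tape, drive and screwdriver shifted by less than 0.5 pixel (about 1 mm), which I read as noise or shadow. I did not measure the mug and cleaner, but the arm's paths kept clear of both.
- **Failed checks:** My automatic plate outline failed in the top view, so I used the board, pads and pivots as the reference instead. My picture viewing ran out before the last check, so the final side-view check of the left screw was numeric only.

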